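# Slide the top blank off its stack into the marking nest and lock it

### The job

Load the marking nest with the next brass blank: slide the top blank off the stack in the magazine straight into the nest with light fingertip pressure, without lifting it and without shifting the blanks below it, and push it gently past the sprung roller until it is fully home against the end stop, without shoving the stop off its setting. Then turn the keeper across the blank. Leave everything else on the table where it is.

Things in the scene. Friction and masses are not known exactly. Their poses are not given: they have to be found in the camera images.
- nest: Fixture, bolted down: grey base plate 228 x 114 mm with the blank magazine at one end and the marking nest at the other. Origin on the table, about mid-length; x runs along the slide from magazine to end stop, z up. Figures 'in the nest frame' are mm in this frame. Ground, oiled metal: friction of blanks on nest and each other about 0.2, of a fingertip on a blank at least three times that
- magazine (a point): Middle of the stack's table: nest frame -54.5, 0, 26. A spring holds the table up; above about 6 N of downward press it sinks, 1 mm per 1.5 N, and the top blank drops below the bed and jams on its edge. Rear wall (inner face x = -96) and side walls (inner faces y = +-26.5), all 6 thick, tops z = 44: only the upper face and top 2 mm of the top blank are bare. Open to the nest
- nest_mouth (a point): Middle of the bed's front edge: nest frame -5, 0, 40, 9.5 mm from the stack. The bed is flat at z = 40, 1 mm below the top blank's underside. Rails along both sides of it, faces y = +-26.5, tops z = 46, 16 wide, flared open about 3 mm over the first 12 mm. The -y rail is the datum
- stop_block: Fixed block across the end of the bed, 13 mm high; origin at the foot of its front face: nest frame 101, 0, 40. A set-screw through it carries the end stop, a steel bar 32 wide, 6 mm high; the bar's face is 1 to 31 mm before the block (nest frame x = 70 to 100), as set for the batch: found by feel. More than about 10 N shifts it. A blank is home with its front edge on that face
- roller_face (a point): Foremost point of the sprung roller (18 mm in diameter) that stands 5 mm proud of the +y rail: nest frame 55.5, 21.5, 43. It yields sideways (0.8 N/mm, 1.6 N preload) and presses the blank on the datum rail; pushing a blank along past it takes up to about 5 N. Housing behind it to y = 62, z = 49
- blank_1: Top blank: flat brass plate 80 x 50 x 5 mm with four 4.5 mm corner holes, 0.12 to 0.24 kg. Origin mid-underside, x along its 80 mm, z up. At the start about -54.5, 0, 41 in the nest frame (within 1 mm), upper face at z = 46; to get home it slides 84 to 115 mm along x. More than 30 N of a finger mars it
- blank_2: The blank under the top one, equal to it, origin mid-underside; stays where it is
- blank_3: The blank under blank_2, equal to it, origin mid-underside; stays where it is
- blank_4: The lowest of the four blanks, equal to the others, origin mid-underside; stays where it is
- keeper (a joint): Keeper angle, rad: flat steel strap, 12 x 4 mm, on a pivot on the -y rail at nest frame 40, -34.5; underside z = 47.5, 2.5 above a blank in the nest. 0: along the rail towards the end stop; 1.57: square across the nest, its stop (anticlockwise from above). Starts at 0 to 0.3, turns stiffly (0.05 N m), stays where left
- keeper_knob (a point): Point in the black upright round knob at the strap's free end, 38 mm from the pivot; z = 69.5 in the nest frame. The knob is 13 mm in diameter from 8 mm above to 9 mm below this point
- loupe: Black eye loupe, 43 mm in diameter, 34 mm high, left of the magazine; bystander, origin under its centre
- oil_bottle: Amber oil bottle with a red spout, 31 mm in diameter, 91 mm high; bystander, origin under its centre
- wax_tin: Round tin with a yellow lid, 66 mm in diameter, 27 mm high; bystander, origin under its centre
- screw_jar: Clear jar with a black lid, 55 mm in diameter, 68 mm high; bystander, origin under its centre
- tape_roll: Roll of black tape lying flat, 62 mm in diameter, 19 mm high; bystander, origin under its centre
Things that resemble listed ones, but are neither listed nor needed, are in the scene too. What is shaped like the blank_1 but orange is not meant.

How it is judged (in metres and radians):
On the way, in this order (a step that is already met when the one before it is completed fails the run):
1. the top blank is home in the nest, flat on the bed and against the end stop, the other three still in their stack (horizontal distance between blank_1 and stop_bar_c0 below 0.045 m and z of blank_1 in the frame of nest between 0.0375 and 0.0425 m and angle between the x axis of blank_1 and the x axis of nest, either way round below 0.04 rad and angle between blank_1's own z axis and vertical below 0.05 rad and distance of each of blank_2, blank_3, blank_4 from where it was at the start of the episode below 0.004 m), for 0.2 s.
2. then the keeper is turned across the blank (value of joint keeper above 1.35 rad), for 0.2 s.
At the end, for the whole second after the job is handed in: The top blank lies flat in the nest, square to it within 0.04 rad, its front edge within 2 mm of the end stop, which keeps its setting within 2 mm; the keeper is turned across it (over 1.35 rad of 1.57); the three other blanks are within 4 mm of where they were; all at rest (all of step 1 and value of joint keeper above 1.35 rad and distance of stop_bar_c0 from where it was at the start of the episode below 0.002 m and linear speed of blank_1 below 0.01 m/s and velocity of joint keeper below 0.05 rad/s); the robot touches nothing.
It fails at once if the end stop is pushed off its setting by more than 2 mm (distance of stop_bar_c0 from where it was at the start of the episode above 0.002 m).
It fails at once if a finger presses or pushes the blank with more than 35 N (contact force between the fingers and blank_1 above 35 N).
It fails at once if the blank is lifted more than 14 mm off its level or tipped by more than 0.2 rad instead of being slid (z of blank_1 in the frame of nest above 0.056 m or angle between blank_1's own z axis and vertical above 0.2 rad).
It fails at once if one of the blanks below is shifted by more than 4 mm (distance of any of blank_2, blank_3, blank_4 from where it was at the start of the episode above 0.004 m).
It fails at once if a bystander is shifted by more than 14 mm (distance of any of loupe, oil_bottle, wax_tin, screw_jar, tape_roll from where it was at the start of the episode above 0.015 m).
It also fails if it takes over 51 s, if anything falls off the work surface, if the arm or the gripper's body presses on something with over 40 N, if the wrist force passes 120 N, or if a joint passes its speed limit or range.

### The arm

A 6-joint arm with a two-finger parallel gripper is mounted at the origin on a cart in front of the work surface, level with it; the furniture and walls round the work are solid. World frame = base frame: x ahead of the robot, y to its left, z up, the work surface at z = 0. Lengths are in m, angles in degrees, forces in N, time in s.
With the tool pointing down it reaches from about 0.4 to 0.825 m from the base axis. Payload 7 kg.
Tool frame: the origin (TCP) lies at the very end of the fingers, on their centre line; the grasp point (between the pads) lies 19 mm behind it; x points along the fingers, y is the direction in which the jaws open and shut, and the axes are right-handed (so a half turn about x gives the same grasp; the last joint's range is limited). The gripper opens to 88 mm and grips with 3 to 60 N. Pads are 19 mm wide; open, the fingers measure 130 mm over their backs; the gripper's body (78 mm by 193 mm) begins 47 mm behind the grasp point.
Start: joints at [-50.529, 20.546, 0.682, 0, -70.136, -16.507], TCP at [0.263, -0.621, 0.227] pointing down, gripper open.
Joint ranges: [-176.03, 176.03], [-82.01, 121.73], [-58.28, 71.71], [-173.87, 95.51], [-174.79, -0.11], [-173.66, 173.66]. Speed limits (degrees/s): [136.94, 136.94, 172.46, 180, 180, 180].

### API

Orientations are given as [roll, pitch, yaw] about the fixed x, y, z axes, in that order (R = Rz(yaw) Ry(pitch) Rx(roll)).
In Python, from plant import * gives the robot as it stands. The module is installed in compiled form; this text tells all that it offers.
- The arm moves only by the shell command python3 -m creep 'ROWS' [FORCE]. ROWS is a JSON object of lists of equal length, an entry for each row: "jaw": the closure, from -1 (fully open) to 1 (shut); "translation": the shift along the tool's x, y, z in m, a list of three; "roll": the turn about the tool's x in rad. A call has exactly 10 rows; each row shifts and turns the commanded pose from where the row before left it, along the tool's axes as they then stand; what a row does not reach is not made up. A row lasts 1/10 s, in which the tool goes at most 50 mm and 8.59 degrees, less where a joint would pass 70% of its speed; a pose out of reach is approached as far as the arm can. A call with a gripper value outside its range is refused whole. The fingers move at their own pace and stop on an object; FORCE is the grip in N (left out, the last holds). Time passes only in rows, so rows that do not move let the fingers close, or fill a call up. It gives the time, the measured TCP pose, the force and the opening at its end, in the units of the state.
- get_state(): the state, without advancing time (a new reading comes with each control period).
- capture(name): name is "side" or "top"; returns a dict with "image" (384x512x3 uint8, red, green, blue), "fovy" (degrees; the focal length in pixels is half the picture's height over the tangent of half this angle, whatever the lens; pixels are square), "cx", "cy" (the principal point, pixels), "pose" (4x4, takes a point from camera to world coordinates). Camera axes: x right, y up, looking along -z (the intrinsics and any distortion apply to the point x, -y, -z); pixel columns grow to the right and rows downward; lengths in m; the calibration is good to about 2 mm. A picture is of the moment at which its call begins. There is no depth.
- close_job(): hands the job in, once; it reports no verdict.
The state is a dict: "time_s": time; "joints": joint angles; "qd": joint speeds; "joint_torque": joint torques, N m; "tcp_pos": TCP position; "eef_rot": TCP orientation; "contact_force": force on the tool from outside, world axes, zero at the start; "moment": the same for the moment, N m; "gripper_width": finger opening in m.
Only numpy, scipy, OpenCV 4.12 (cv2) and the standard library are available. Lean on these libraries where they do the work, as an engineer would, in place of code of your own. Each camera call takes 0.05 s, during which the arm holds its last target.

## Working session

There is one attempt and no reset: what is moved stays moved. The work goes in short steps, Python scripts to look and compute and a shell command to move; the robot and the scene stay as the last step left them, time stands still between calls to the robot, and variables do not carry over. Pictures are saved under pics/ and viewed, and the job is handed in when it is done.

```bash
mkdir -p pics; ls; python3 - <<'E'
from plant import *
import cv2, numpy as np
print(get_state())
for n in("top","side"):
    c=capture(n); print(n,{k:v for k,v in c.items() if k!="image"})
    np.savez(f"pics/{n}0.npz",**c)
    cv2.imwrite(f"pics/{n}0.png",cv2.resize(c["image"][:,:,::-1],(768,576),interpolation=cv2.INTER_CUBIC))
E
```

```text
pics
{'time_s': 0.0, 'joints': array([-5.05295423e+01,  2.05903336e+01,  6.34427792e-01, -2.09531193e-02,
       -7.01348074e+01, -1.65086769e+01]), 'qd': array([ 0.09211362, -0.03354662, -0.10081378,  0.00424899, -0.12854707,
       -0.00241541]), 'joint_torque': array([-3.28103924e-04, -5.82713020e+01,  2.93043941e+01,  6.99712202e+00,
        6.59991187e-03, -1.79769040e-04]), 'tcp_pos': array([ 0.26314315, -0.62107316,  0.22563746]), 'eef_rot': array([ 94.25929052,  89.90717223, 117.2139357 ]), 'contact_force': array([-0.57971325,  0.61514005, -0.31500039]), 'moment': array([-0.00712619,  0.01882917, -0.01299487]), 'gripper_width': 0.08766821091656407}
top {'fovy': 43.37527015619347, 'cx': 256.87596928817885, 'cy': 185.03841823722956, 'pose': array([[-0.02402475,  0.98626856, -0.1633926 ,  0.31106063],
       [-0.99968863, -0.02480336, -0.00272656, -0.02549278],
       [-0.00674181,  0.16327622,  0.98655736,  1.50288719],
       [ 0.        ,  0.        ,  0.        ,  1.        ]])}
side {'fovy': 50.61716265290462, 'cx': 255.31065699826544, 'cy': 185.42870156533425, 'pose': array([[-0.99828988, -0.03885323,  0.04367761,  0.61494326],
       [ 0.05837619, -0.62312324,  0.77994208,  0.93728136],
       [-0.00308674,  0.78115802,  0.62432573,  0.84923065],
       [ 0.        ,  0.        ,  0.        ,  1.        ]])}
```

View pics/top0.png

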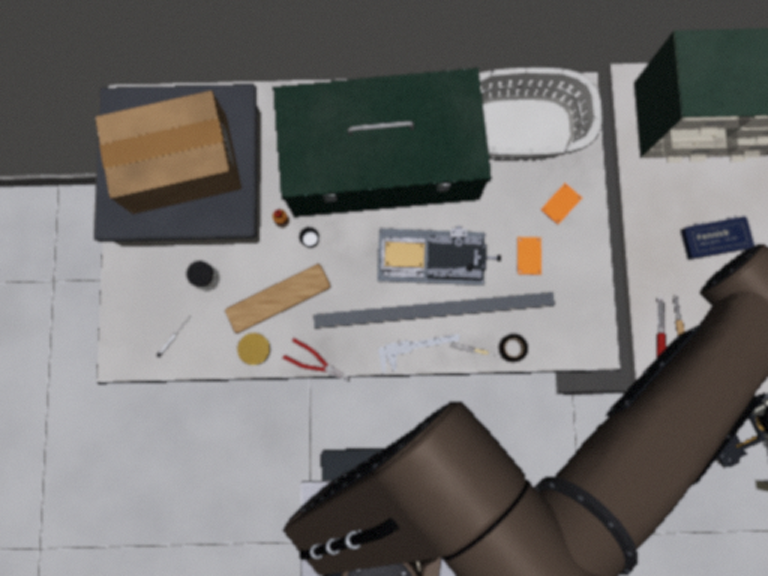

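View pics/side0.png

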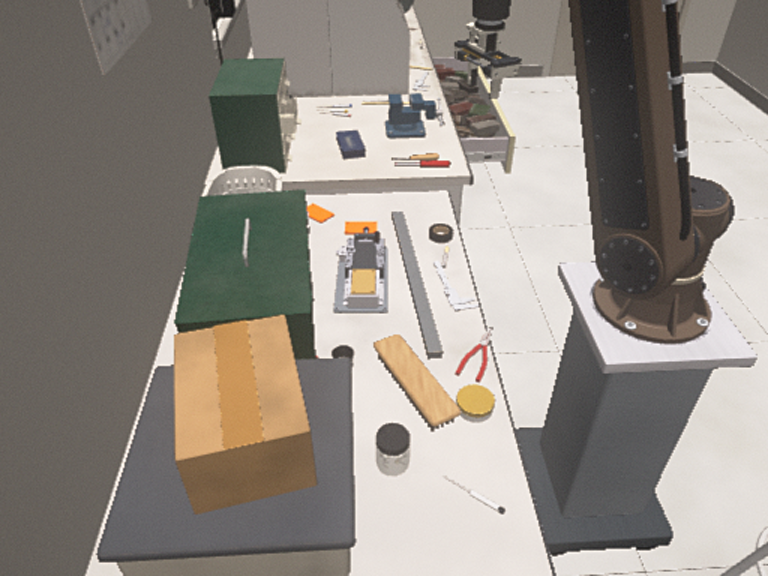

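Top view: the nest is at about (432,257), with the magazine and brass blank on its left (404,254) and the end stop on its right. Orange decoys lie at (561,203) and (529,256). A green toolbox stands close behind the nest. I'll enlarge both views.

```bash
python3 - <<'E'
import cv2, numpy as np
a=np.load("pics/top0.npz")["image"][:,:,::-1]
cv2.imwrite("pics/top0c.png",cv2.resize(a[140:200,240:340],(800,480),interpolation=cv2.INTER_CUBIC))
b=np.load("pics/side0.npz")["image"][:,:,::-1]
cv2.imwrite("pics/side0c.png",cv2.resize(b[145:215,210:275],(557,600),interpolation=cv2.INTER_CUBIC))
E
```

```text
(no output)
```

View pics/top0c.png

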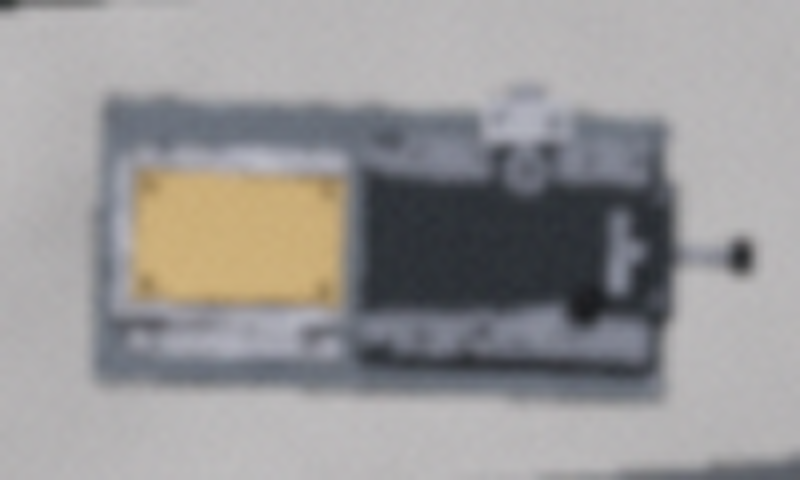

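View pics/side0c.png

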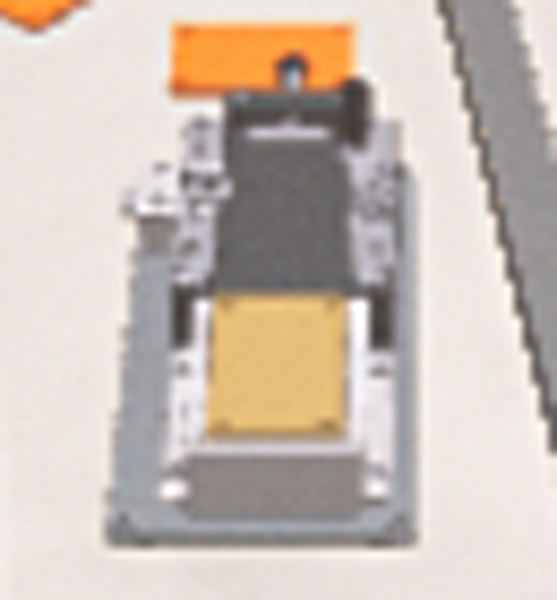

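```bash
cat > h.py <<'E'
import numpy as np
def proj(c,P):
    P=np.atleast_2d(P); T=c["pose"]; q=(P-T[:3,3])@T[:3,:3]
    f=384/2/np.tan(np.radians(float(c["fovy"]))/2)
    return np.c_[c["cx"]+f*q[:,0]/-q[:,2], c["cy"]-f*q[:,1]/-q[:,2]]
def ray(c,uv,z):
    f=384/2/np.tan(np.radians(float(c["fovy"]))/2)
    d=c["pose"][:3,:3]@np.array([(uv[0]-c["cx"])/f,-(uv[1]-c["cy"])/f,-1]); o=c["pose"][:3,3]
    return o+d*(z-o[2])/d[2]
def R(a): return np.array([[np.cos(a),-np.sin(a),0],[np.sin(a),np.cos(a),0],[0,0,1]])
def n2w(p,P): return (np.atleast_2d(P)@R(p[2]).T)+np.array([p[0],p[1],0])
E
cat > fit.py <<'E'
from h import *; from scipy.optimize import least_squares
t=dict(np.load("pics/top0.npz")); s=dict(np.load("pics/side0.npz"))
ct=lambda U:(np.array(U)+.5)/8-.5+[240,140]
cs=lambda U:(np.array(U)+.5)/[557/65,600/70]-.5+[210,145]
bl=np.array([[-94.5,25,46],[-14.5,25,46],[-14.5,-25,46],[-94.5,-25,46]])/1e3
UT=ct([(133,172),(350,182),(345,307),(130,298)]); US=cs([(207,437),(215,296),(345,296),(347,437)])
pl=lambda z:np.array([[-114,57,z],[114,57,z],[114,-57,z],[-114,-57,z]])
PT=ct([(108,97),(665,120),(662,398),(97,380)]); PS=cs([(107,545),(415,545)])
kn=lambda a:np.array([.040+.038*np.cos(a),-.0345+.038*np.sin(a),.0775])
def res(p,parts=False):
    zt=p[3];a=p[4]
    r=[proj(t,n2w(p,bl))-UT,proj(s,n2w(p,bl))-US,proj(t,n2w(p,pl(zt)))-PT,proj(s,n2w(p,pl(zt)[[0,3]]))-PS,
       proj(t,n2w(p,kn(a)))-ct((585,303)),proj(s,n2w(p,kn(a)))-cs((357,95))]
    return r if parts else np.concatenate([x.ravel() for x in r])
c=ray(t,UT.mean(0),.046); print("blank centre top",c,"side",ray(s,US.mean(0),.046))
f=least_squares(res,[c[0],c[1]-.054,-1.57,.01,.2],loss="soft_l1"); p=f.x
print(p,np.degrees(p[2]))
for x in res(p,True): print(np.round(x,2).tolist())
for n,q in dict(blank=[-.0545,0,.046],mouth=[-.005,0,.04],stop=[.101,0,.04],knob=kn(p[4])-[0,0,.008],roller=[.0555,.0305,.046]).items(): print(n,n2w(p,q).round(4))
np.save("nest.npy",p)
for U in [(608,215),(612,290)]:
    w=ray(t,ct(U),.046); print("bar edge nest",(w-[p[0],p[1],0])@R(p[2]))
E
python3 fit.py
```

```text
blank centre top [ 0.59968635 -0.06143031  0.046     ] side [ 0.60098158 -0.05924524  0.046     ]
[ 0.63783945 -0.07827202 -0.01423728  1.53865771 -0.41460456] -0.8157358416579706
[[10.72, 26.52], [-16.74, -0.35], [0.1, -16.16], [27.46, 10.59]]
[[26.64, -7.48], [0.24, 9.74], [-15.01, -0.0], [9.47, -17.18]]
[[1475.65, -2938.72], [-1547.0, -2831.02], [1405.87, -2987.86], [-1481.1, -2852.12]]
[[-1135.36, -333.73], [927.8, -358.27]]
[[-21.82, -46.59]]
[[-44.49, 11.83]]
blank [[ 0.5833 -0.0775  0.046 ]]
mouth [[ 0.6328 -0.0782  0.04  ]]
stop [[ 0.7388 -0.0797  0.04  ]]
knob [[ 0.7119 -0.1291  0.0695]]
roller [[ 0.6938 -0.0486  0.046 ]]
bar edge nest [-0.03026951 -0.12549201  0.046     ]
bar edge nest [-0.0596001  -0.12615512  0.046     ]
```

```bash
sed -i 's/\[\[-114,57,z\],\[114,57,z\],\[114,-57,z\],\[-114,-57,z\]\]/[[-.114,.057,z],[.114,.057,z],[.114,-.057,z],[-.114,-.057,z]]/' fit.py; python3 fit.py
```

```text
blank centre top [ 0.59968635 -0.06143031  0.046     ] side [ 0.60098158 -0.05924524  0.046     ]
[ 0.59905053 -0.11555524 -1.63071001  0.01087092  0.15396803] -93.43280142724025
[[0.49, -0.75], [-0.7, -1.13], [-0.52, -0.81], [0.28, -0.57]]
[[-0.58, -0.42], [-0.42, 0.11], [-0.12, 0.09], [-0.67, -0.45]]
[[-2.09, 0.91], [0.33, 0.45], [0.21, 1.31], [-2.1, 1.05]]
[[0.89, -0.26], [1.79, -0.31]]
[[0.62, 0.06]]
[[-0.2, -0.66]]
blank [[ 0.6023 -0.0612  0.046 ]]
mouth [[ 0.5993 -0.1106  0.04  ]]
stop [[ 0.593  -0.2164  0.04  ]]
knob [[ 0.5658 -0.1912  0.0695]]
roller [[ 0.6262 -0.1728  0.046 ]]
bar edge nest [0.08720433 0.01197897 0.046     ]
bar edge nest [ 0.089206   -0.01729075  0.046     ]
```

```bash
sed -i 's/n2w(p,pl(zt))/n2w(p,pl(zt)+[p[5],0,0])/; s/n2w(p,pl(zt)\[\[0,3\]\])/n2w(p,pl(zt)[[0,3]]+[p[5],0,0])/; s/-1.57,.01,.2\]/-1.57,.01,.2,0]/' fit.py; python3 fit.py; python3 - <<'E'
from h import *
E
```

```text
blank centre top [ 0.59968635 -0.06143031  0.046     ] side [ 0.60098158 -0.05924524  0.046     ]
[ 0.59925926 -0.11507107 -1.62897807  0.00905174  0.14439718  0.00231926] -93.33356840697144
[[0.32, -0.76], [-0.87, -1.18], [-0.66, -0.86], [0.14, -0.58]]
[[-0.6, -0.31], [-0.48, 0.21], [-0.17, 0.17], [-0.68, -0.35]]
[[-1.54, 1.07], [0.8, 0.48], [0.75, 1.3], [-1.47, 1.17]]
[[0.96, -0.19], [1.79, -0.28]]
[[0.49, 0.07]]
[[-0.19, -0.59]]
blank [[ 0.6024 -0.0607  0.046 ]]
mouth [[ 0.5996 -0.1101  0.04  ]]
stop [[ 0.5934 -0.2159  0.04  ]]
knob [[ 0.5658 -0.1909  0.0695]]
roller [[ 0.6265 -0.1723  0.046 ]]
bar edge nest [0.08772044 0.0116477  0.046     ]
bar edge nest [ 0.08967141 -0.01762544  0.046     ]
```

```bash
cat >> h.py <<'E'
def tool(s):
    from scipy.spatial.transform import Rotation as Ro
    return Ro.from_euler("xyz",s["eef_rot"],degrees=True).as_matrix()
E
python3 - <<'E'
from plant import *; from h import *
s=get_state(); T=tool(s); print(T.round(3)); 
p=np.load("nest.npy"); print("nest x in tool", T.T@R(p[2])@[1,0,0], "nest y",T.T@R(p[2])@[0,1,0])
print("to blank", T.T@(np.array([.601,-.0605,.1])-s["tcp_pos"]))
t=dict(np.load("pics/top0.npz"));sd=dict(np.load("pics/side0.npz"))
# toolbox: top view front-bottom edge px(768 scale) (298,215),(489,182..187)
for uv in [(298,214),(489,186)]: print("box foot",ray(t,np.array(uv)/1.5,0))
for z in(.1,.15,.2,.25,.3): print(z,ray(t,np.array((289,193))/1.5,z).round(3),ray(sd,np.array((310,305))/1.5,z).round(3), ray(t,np.array((484,155))/1.5,z).round(3),ray(sd,np.array((303,192))/1.5,z).round(3))
E
```

```text
[[-0.001 -0.39   0.921]
 [ 0.001  0.921  0.39 ]
 [-1.     0.001 -0.   ]]
nest x in tool [-0.00126459 -0.89655187 -0.44293696] nest y [-7.74620078e-04 -4.42936303e-01  8.96552749e-01]
to blank [0.1262199  0.38426214 0.52976946]
box foot [0.70224907 0.16183733 0.        ]
box foot [ 0.7535091  -0.24861395  0.        ]
0.1 [0.72  0.167 0.1  ] [0.703 0.073 0.1  ] [ 0.789 -0.227  0.1  ] [ 0.734 -0.341  0.1  ]
0.15 [0.705 0.16  0.15 ] [0.697 0.131 0.15 ] [ 0.772 -0.22   0.15 ] [ 0.726 -0.255  0.15 ]
0.2 [0.691 0.153 0.2  ] [0.691 0.188 0.2  ] [ 0.755 -0.212  0.2  ] [ 0.719 -0.17   0.2  ]
0.25 [0.676 0.147 0.25 ] [0.686 0.246 0.25 ] [ 0.738 -0.205  0.25 ] [ 0.711 -0.085  0.25 ]
0.3 [0.662 0.14  0.3  ] [0.68  0.304 0.3  ] [ 0.721 -0.198  0.3  ] [0.703 0.    0.3  ]
```

```bash
python3 - <<'E'
import cv2, numpy as np
a=np.load("pics/top0.npz")["image"][:,:,::-1]
cv2.imwrite("pics/topbox.png",cv2.resize(a[40:200,170:340],(640,600),interpolation=cv2.INTER_CUBIC))
E
```

```text
(no output)
```

View pics/topbox.png

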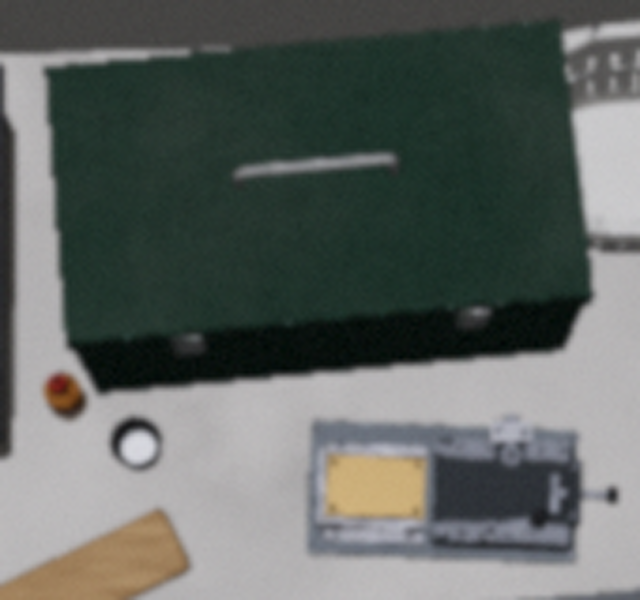

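```bash
python3 -m creep '{"jaw":[1,1,1,1,1,1,1,1,1,1],"translation":[[0,0.029,0.04],[0,0.029,0.04],[0,0.029,0.04],[0,0.029,0.04],[0,0.029,0.04],[0,0.029,0.04],[0,0.029,0.04],[0,0.029,0.04],[0,0.029,0.04],[0,0.029,0.04]],"roll":[0,0,0,0,0,0,0,0,0,0]}' 20
```

```text
time_s: 1.1
tcp_pos: [0.519, -0.1964, 0.2265]
eef_rot: [104.0, 90.0, 127.0]
contact_force: [0.5, -0.5, 0.5]
gripper_width: 0.0134
```

```bash
python3 -m creep '{"jaw":[1,1,1,1,1,1,1,1,1,1],"translation":[[0,0.031,0.039],[0,0.031,0.039],[0,0.031,0.039],[0.01,0,0],[0.015,0,0],[0.015,0,0],[0.015,0,0],[0.015,0,0],[0.015,0,0],[0.01,0,0]],"roll":[0,0,0,-0.149,-0.149,-0.149,-0.149,-0.149,-0.149,-0.149]}' 20; cat > st.py <<'E'
from plant import *; from h import *; import sys
s=get_state(); T=tool(s); p=np.load("nest.npy")
tn=(s["tcp_pos"]-[p[0],p[1],0])@R(p[2])
print("t",round(s["time_s"],2),"TCP nest mm",(tn*1e3).round(1),"F nest",(s["contact_force"]@R(p[2])).round(2),"w",round(s["gripper_width"],4))
M=R(p[2]).T@T; print("tool y in nest",M[:,1].round(3),"x",M[:,0].round(4),"world",s["tcp_pos"].round(4))
E
python3 st.py; python3 - <<'E'
from plant import *; from h import *; import cv2
for n in("top","side"):
    c=capture(n); np.savez(f"pics/{n}1.npz",**c); i=c["image"][:,:,::-1]
    i=i[130:210,230:350] if n=="top" else i[100:220,200:290]
    cv2.imwrite(f"pics/{n}1.png",cv2.resize(i,None,fx=5 if n=="side" else 6,fy=5 if n=="side" else 6,interpolation=cv2.INTER_CUBIC))
E
```

```text
time_s: 2.1
tcp_pos: [0.5891, -0.0672, 0.13]
eef_rot: [98.8, 89.9, -178.1]
contact_force: [0.4, -0.7, -0.6]
gripper_width: 0.0004
t 2.1 TCP nest mm [-47.2 -12.9 130. ] F nest [ 0.7   0.47 -0.58] w 0.0004
tool y in nest [-0.063 -0.998  0.002] x [ 2.e-04 -2.e-03 -1.e+00] world [ 0.5891 -0.0672  0.13  ]
```

View pics/top1.png

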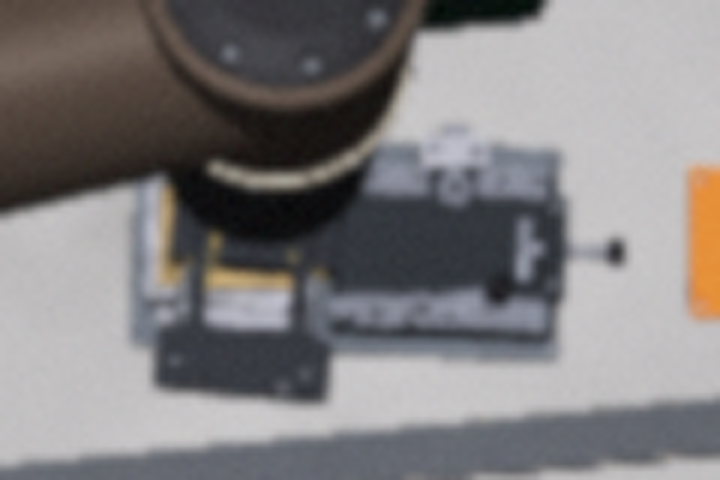

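View pics/side1.png

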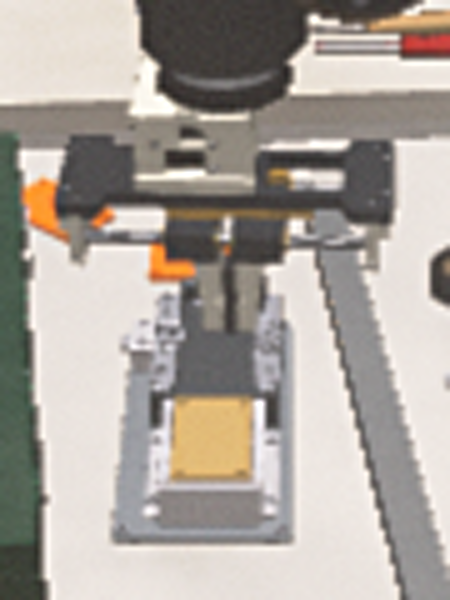

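```bash
python3 -m creep '{"jaw":[1,1,1,1,1,1,1,1,1,1],"translation":[[0,-0.006,0.0055],[0,-0.006,0.0055],[0.015,0,0],[0.015,0,0],[0.015,0,0],[0.015,0,0],[0.01,0,0],[0.008,0,0],[0,0,0],[0,0,0]],"roll":[-0.063,0,0,0,0,0,0,0,0,0]}' 60; python3 st.py
```

```text
time_s: 3.2
tcp_pos: [0.6032, -0.0573, 0.0539]
eef_rot: [-103.3, 90.0, -17.0]
contact_force: [-0.1, 0.1, 0.8]
gripper_width: 0.0004
t 3.2 TCP nest mm [-57.9   0.6  53.9] F nest [-0.06 -0.06  0.79] w 0.0004
tool y in nest [-0.006 -1.    -0.   ] x [ 1.e-04  3.e-04 -1.e+00] world [ 0.6032 -0.0573  0.0539]
```

```bash
python3 -m creep '{"jaw":[1,1,1,1,1,1,1,1,1,1],"translation":[[0.002,0,0],[0.002,0,0],[0.001,0,0],[0.001,0,0],[0,0,0],[0,0,0],[0,0,0],[0,0,0],[0,0,0],[0,0,0]],"roll":[0,0,0,0,0,0,0,0,0,0]}' 60; python3 st.py
```

```text
time_s: 4.2
tcp_pos: [0.603, -0.0573, 0.0476]
eef_rot: [-73.9, 90.0, 12.4]
contact_force: [0.8, -0.4, -0.0]
gripper_width: 0.0002
t 4.2 TCP nest mm [-57.9   0.4  47.6] F nest [ 0.39  0.83 -0.01] w 0.0002
tool y in nest [-0.006 -1.    -0.   ] x [-0.e+00  1.e-04 -1.e+00] world [ 0.603  -0.0573  0.0476]
```

```bash
python3 -m creep '{"jaw":[1,1,1,1,1,1,1,1,1,1],"translation":[[0.0005,0,0],[0.0005,0,0],[0.0005,0,0],[0.0005,0,0],[0,0,0],[0,0,0],[0,0,0],[0,0,0],[0,0,0],[0,0,0]],"roll":[0,0,0,0,0,0,0,0,0,0]}' 60; python3 st.py
```

```text
time_s: 5.2
tcp_pos: [0.6033, -0.0574, 0.0463]
eef_rot: [-94.3, 89.9, -8.0]
contact_force: [-2.2, -0.3, 6.2]
gripper_width: 0.0004
t 5.2 TCP nest mm [-57.8   0.7  46.3] F nest [ 0.41 -2.15  6.2 ] w 0.0004
tool y in nest [-0.006 -1.    -0.001] x [ 1.e-04  9.e-04 -1.e+00] world [ 0.6033 -0.0574  0.0463]
```

```bash
python3 -m creep '{"jaw":[1,1,1,1,1,1,1,1,1,1],"translation":[[-0.0002,0,0],[0,0,-0.001],[0,0,-0.002],[0,0,-0.002],[0,0,-0.002],[0,0,-0.002],[0,0,-0.002],[0,0,-0.002],[0,0,0],[0,0,0]],"roll":[0,0,0,0,0,0,0,0,0,0]}' 60; python3 st.py; python3 - <<'E'
from plant import *; from h import *; import cv2
for n in("side",):
    c=capture(n); np.savez(f"pics/{n}2.npz",**c); i=c["image"][:,:,::-1]
    i=i[100:220,200:290]
    cv2.imwrite(f"pics/{n}2.png",cv2.resize(i,None,fx=5,fy=5,interpolation=cv2.INTER_CUBIC))
E
```

```text
time_s: 6.2
tcp_pos: [0.6029, -0.0704, 0.0463]
eef_rot: [-89.0, 89.9, -2.6]
contact_force: [0.6, -1.1, 5.1]
gripper_width: 0.0004
t 6.2 TCP nest mm [-44.8   1.1  46.3] F nest [1.09 0.62 5.1 ] w 0.0004
tool y in nest [-0.005 -1.    -0.002] x [-0.      0.0016 -1.    ] world [ 0.6029 -0.0704  0.0463]
```

View pics/side2.png

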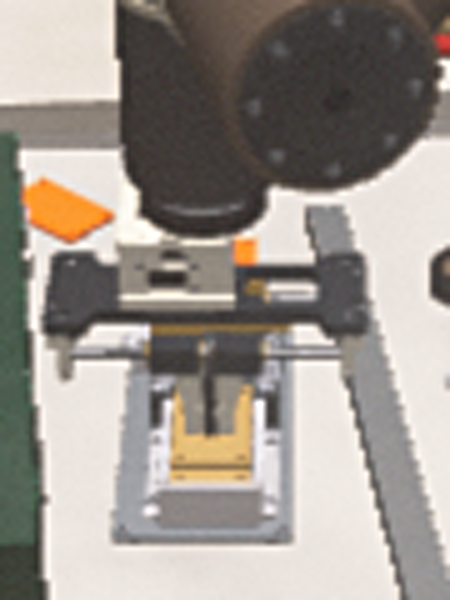

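```bash
python3 -m creep '{"jaw":[1,1,1,1,1,1,1,1,1,1],"translation":[[0,0,-0.002],[0,0,-0.003],[0,0,-0.003],[0,0,-0.003],[0,0,-0.003],[0,0,-0.003],[0,0,-0.003],[0,0,-0.003],[0,0,-0.002],[0,0,0]],"roll":[0,0,0,0,0,0,0,0,0,0]}' 60; python3 st.py
```

```text
time_s: 7.25
tcp_pos: [0.6012, -0.0955, 0.0463]
eef_rot: [-89.4, 89.9, -3.0]
contact_force: [0.8, 0.1, 4.8]
gripper_width: 0.0002
t 7.25 TCP nest mm [-19.7   0.8  46.3] F nest [-0.16  0.75  4.77] w 0.0002
tool y in nest [-0.006 -1.    -0.001] x [-0.      0.0014 -1.    ] world [ 0.6012 -0.0955  0.0463]
```

```bash
python3 -m creep '{"jaw":[1,1,1,1,1,1,1,1,1,1],"translation":[[-0.01,0,0],[0,0,0.017],[0,0,0.017],[0,0,0.017],[0.003,0,0],[0.004,0,0],[0.004,0,0],[0,0,0],[0,0,0],[0,0,0]],"roll":[0,0,0,0,0,0,0,0,0,0]}' 60; python3 st.py; python3 - <<'E'
from plant import *; from h import *; import cv2
for n in("side",):
    c=capture(n); np.savez(f"pics/{n}3.npz",**c); i=c["image"][:,:,::-1]
    i=i[100:220,200:290]
    cv2.imwrite(f"pics/{n}3.png",cv2.resize(i,None,fx=5,fy=5,interpolation=cv2.INTER_CUBIC))
E
```

```text
time_s: 8.25
tcp_pos: [0.6038, -0.0447, 0.0448]
eef_rot: [-177.9, 90.0, -91.6]
contact_force: [0.0, -0.9, -0.6]
gripper_width: 0.0003
t 8.25 TCP nest mm [-70.5   0.4  44.8] F nest [ 0.88  0.08 -0.6 ] w 0.0003
tool y in nest [-0.006 -1.    -0.   ] x [ 1.e-04  0.e+00 -1.e+00] world [ 0.6038 -0.0447  0.0448]
```

View pics/side3.png

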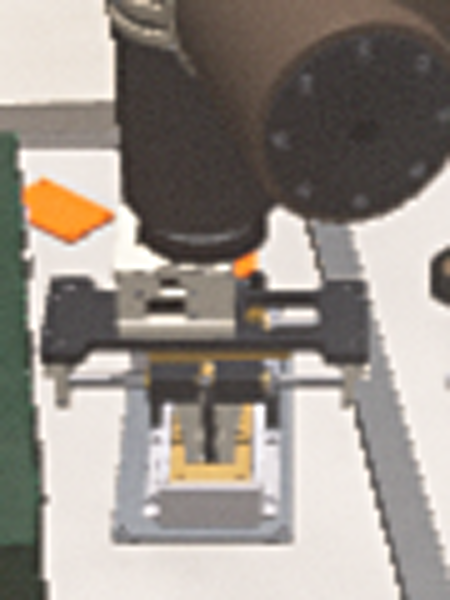

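```bash
python3 -m creep '{"jaw":[1,1,1,1,1,1,1,1,1,1],"translation":[[0.0008,0,0],[0.0008,0,0],[0,0,-0.002],[0,0,-0.003],[0,0,-0.003],[0,0,-0.003],[0,0,-0.003],[0,0,-0.003],[0,0,-0.003],[0,0,-0.003]],"roll":[0,0,0,0,0,0,0,0,0,0]}' 60; python3 st.py; python3 - <<'E'
from plant import *; from h import *; import cv2
for n in("top","side",):
    c=capture(n); np.savez(f"pics/{n}4.npz",**c); i=c["image"][:,:,::-1]
    i=i[100:220,200:290] if n=="side" else i[130:210,230:350]
    cv2.imwrite(f"pics/{n}4.png",cv2.resize(i,None,fx=5,fy=5,interpolation=cv2.INTER_CUBIC))
E
```

```text
time_s: 9.3
tcp_pos: [0.6022, -0.0676, 0.0431]
eef_rot: [95.1, 90.0, -178.5]
contact_force: [-0.1, -0.1, -0.3]
gripper_width: 0.0007
t 9.3 TCP nest mm [-47.5   0.2  43.1] F nest [ 0.14 -0.11 -0.29] w 0.0007
tool y in nest [-0.006 -1.     0.   ] x [ 0.e+00 -1.e-04 -1.e+00] world [ 0.6022 -0.0676  0.0431]
```

View pics/side4.png

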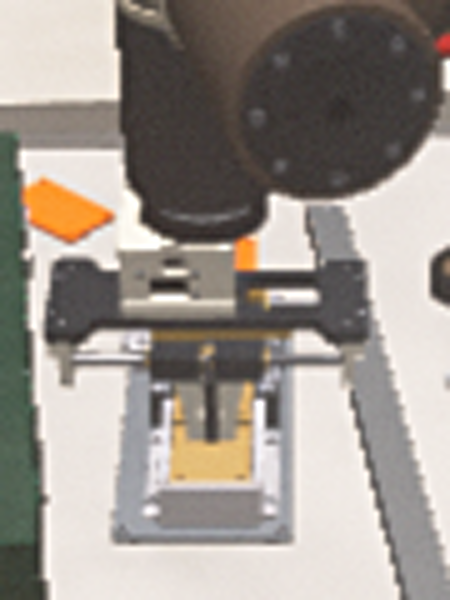

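View pics/top4.png

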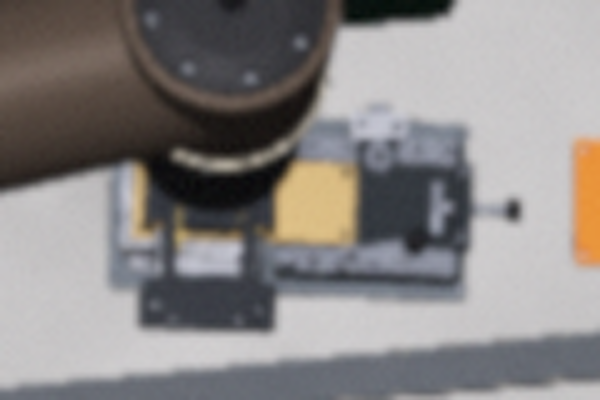

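```bash
python3 - <<'E'
from h import *
p=np.load("nest.npy"); c=dict(np.load("pics/top4.npz"))
f=lambda U,z:((ray(c,(np.array(U)+.5)/5-.5+[230,130],z)-[p[0],p[1],0])@R(p[2])*1e3).round(1)
print("front",f((358,168),.045),f((355,243),.045),"roller",f((378,155),.047),"bar",f((428,190),.046),f((430,235),.046))
E
```

```text
front [43.5 20.6 45. ] [ 42.5 -26.4  45. ] roller [55.5 28.7 47. ] bar [86.7  8.  46. ] [ 88.3 -20.1  46. ]
```

```bash
python3 -m creep '{"jaw":[1,1,1,1,1,1,1,1,1,1],"translation":[[0,0,-0.002],[0,0,-0.0015],[0,0,-0.0015],[0,0,-0.0015],[0,0,-0.0015],[0,0,-0.0015],[0,0,-0.0015],[0,0,-0.0015],[0,0,-0.0015],[0,0,-0.0015]],"roll":[0,0,0,0,0,0,0,0,0,0]}' 60; python3 st.py
```

```text
time_s: 10.4
tcp_pos: [0.6013, -0.0829, 0.0432]
eef_rot: [-85.4, 90.0, 0.9]
contact_force: [0.8, 1.6, 0.9]
gripper_width: 0.0007
t 10.4 TCP nest mm [-32.2   0.2  43.2] F nest [-1.66  0.67  0.9 ] w 0.0007
tool y in nest [-0.006 -1.    -0.   ] x [-0.e+00  1.e-04 -1.e+00] world [ 0.6013 -0.0829  0.0432]
```

```bash
python3 -m creep '{"jaw":[1,1,1,1,1,1,1,1,1,1],"translation":[[0,0,-0.0015],[0,0,-0.0015],[0,0,-0.0015],[0,0,-0.0015],[0,0,-0.0015],[0,0,-0.0015],[0,0,-0.0015],[0,0,-0.0015],[0,0,-0.001],[0,0,0]],"roll":[0,0,0,0,0,0,0,0,0,0]}' 60; python3 st.py; python3 - <<'E'
from plant import *; from h import *; import cv2
for n in("top","side",):
    c=capture(n); np.savez(f"pics/{n}5.npz",**c); i=c["image"][:,:,::-1]
    i=i[100:220,200:290] if n=="side" else i[140:200,240:340]
    cv2.imwrite(f"pics/{n}5.png",cv2.resize(i,None,fx=5 if n=="side" else 8,fy=5 if n=="side" else 8,interpolation=cv2.INTER_CUBIC))
E
```

```text
time_s: 11.4
tcp_pos: [0.6005, -0.096, 0.0432]
eef_rot: [-162.8, 90.0, -76.5]
contact_force: [-0.5, 0.6, 0.6]
gripper_width: 0.0001
t 11.4 TCP nest mm [-19.2   0.1  43.2] F nest [-0.53 -0.48  0.56] w 0.0001
tool y in nest [-0.006 -1.    -0.   ] x [ 1.e-04  0.e+00 -1.e+00] world [ 0.6005 -0.096   0.0432]
```

View pics/top5.png

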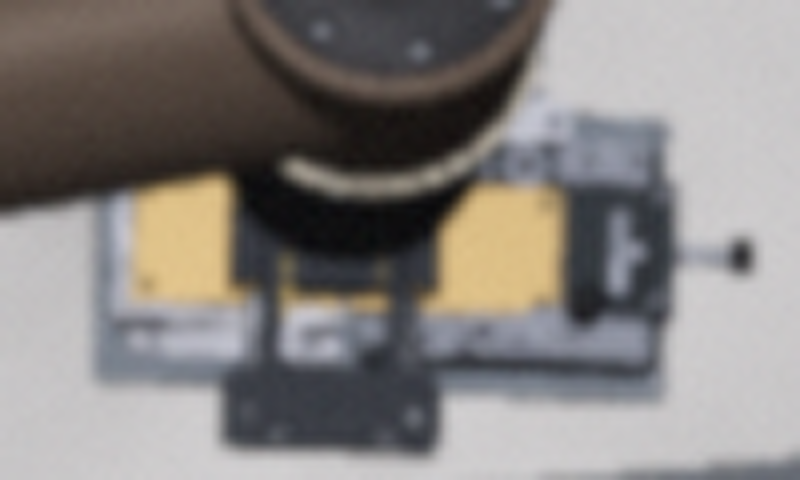

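```bash
python3 -m creep '{"jaw":[1,1,1,1,1,1,1,1,1,1],"translation":[[0,0,-0.001],[0,0,-0.0015],[0,0,-0.0015],[0,0,-0.0015],[0,0,-0.0015],[0,0,-0.001],[0,0,-0.001],[0,0,-0.001],[0,0,0],[0,0,0]],"roll":[0,0,0,0,0,0,0,0,0,0]}' 60; python3 st.py
```

```text
time_s: 12.5
tcp_pos: [0.6, -0.1059, 0.0432]
eef_rot: [-127.9, 90.0, -41.5]
contact_force: [-0.7, -0.5, -0.7]
gripper_width: 0.0006
t 12.5 TCP nest mm [-9.2  0.2 43.2] F nest [ 0.52 -0.63 -0.65] w 0.0006
tool y in nest [-0.006 -1.    -0.   ] x [ 2.e-04  2.e-04 -1.e+00] world [ 0.6    -0.1059  0.0432]
```

```bash
python3 -m creep '{"jaw":[1,1,1,1,1,1,1,1,1,1],"translation":[[0,0,-0.0005],[0,0,-0.0005],[0,0,-0.0005],[0,0,-0.0005],[0,0,0],[0,0,0],[0,0,0],[0,0,0],[0,0,0],[0,0,0]],"roll":[0,0,0,0,0,0,0,0,0,0]}' 60; python3 st.py; python3 - <<'E'
from plant import *; from h import *; import cv2
for n in("top","side",):
    c=capture(n); np.savez(f"pics/{n}6.npz",**c); i=c["image"][:,:,::-1]
    i=i[100:220,200:290] if n=="side" else i[155:195,290:335]
    cv2.imwrite(f"pics/{n}6.png",cv2.resize(i,None,fx=5 if n=="side" else 14,fy=5 if n=="side" else 14,interpolation=cv2.INTER_CUBIC))
E
```

```text
time_s: 13.5
tcp_pos: [0.5997, -0.1078, 0.0432]
eef_rot: [-98.9, 90.0, -12.6]
contact_force: [0.2, 0.7, 0.2]
gripper_width: 0.0003
t 13.5 TCP nest mm [-7.3  0.1 43.2] F nest [-0.74  0.18  0.25] w 0.0003
tool y in nest [-0.006 -1.    -0.   ] x [ 0.e+00  1.e-04 -1.e+00] world [ 0.5997 -0.1078  0.0432]
```

View pics/top6.png

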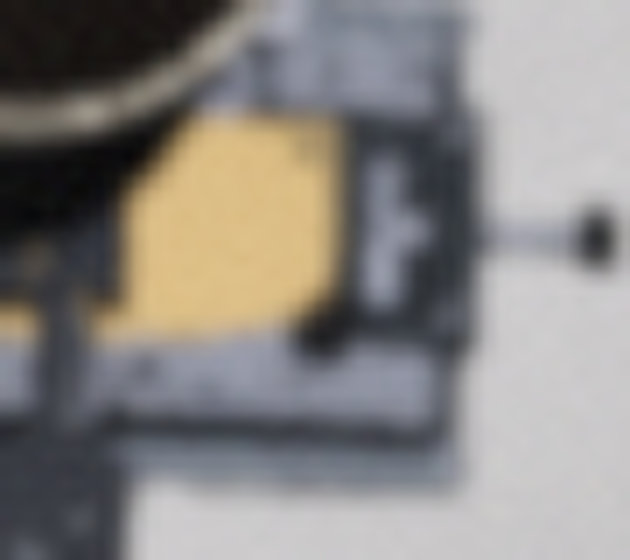

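View pics/side6.png

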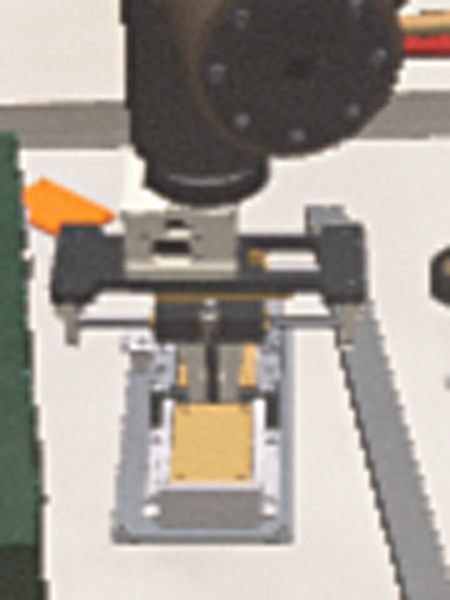

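```bash
python3 -m creep '{"jaw":[1,1,1,1,1,1,1,1,1,1],"translation":[[0,0,-0.0005],[0,0,-0.0005],[0,0,-0.0005],[0,0,-0.0005],[0,0,0],[0,0,0],[0,0,0],[0,0,0],[0,0,0],[0,0,0]],"roll":[0,0,0,0,0,0,0,0,0,0]}' 60; python3 st.py
```

```text
time_s: 14.6
tcp_pos: [0.5995, -0.1098, 0.0431]
eef_rot: [136.2, 90.0, -137.5]
contact_force: [0.0, 1.1, -0.8]
gripper_width: 0.0004
t 14.6 TCP nest mm [-5.3 -0.  43.1] F nest [-1.12 -0.04 -0.77] w 0.0004
tool y in nest [-0.006 -1.     0.   ] x [ 0. -0. -1.] world [ 0.5995 -0.1098  0.0431]
```

```bash
python3 -m creep '{"jaw":[1,1,1,1,1,1,1,1,1,1],"translation":[[0,0,-0.0002],[0,0,-0.0002],[0,0,-0.0002],[0,0,0],[0,0,0],[0,0,0],[0,0,0],[0,0,0],[0,0,0],[0,0,0]],"roll":[0,0,0,0,0,0,0,0,0,0]}' 60; python3 st.py
```

```text
time_s: 15.6
tcp_pos: [0.5995, -0.1103, 0.0431]
eef_rot: [87.9, 90.0, 174.3]
contact_force: [0.9, 2.0, 0.6]
gripper_width: 0.0004
t 15.6 TCP nest mm [-4.7 -0.  43.1] F nest [-2.04  0.79  0.59] w 0.0004
tool y in nest [-0.006 -1.     0.   ] x [-0. -0. -1.] world [ 0.5995 -0.1103  0.0431]
```

```bash
python3 -m creep '{"jaw":[1,1,1,1,1,1,1,1,1,1],"translation":[[0,0,-0.0002],[0,0,-0.0001],[0,0,-0.0002],[0,0,0],[0,0,0],[0,0,0],[0,0,0],[0,0,0],[0,0,0],[0,0,0]],"roll":[0,0,0,0,0,0,0,0,0,0]}' 60; python3 st.py
```

```text
time_s: 16.6
tcp_pos: [0.5994, -0.1108, 0.0431]
eef_rot: [105.6, 90.0, -168.0]
contact_force: [-0.1, 1.0, 0.3]
gripper_width: 0.0007
t 16.6 TCP nest mm [-4.2 -0.1 43.1] F nest [-1.04 -0.13  0.28] w 0.0007
tool y in nest [-0.006 -1.     0.   ] x [ 0.e+00 -1.e-04 -1.e+00] world [ 0.5994 -0.1108  0.0431]
```

```bash
python3 -m creep '{"jaw":[1,1,1,1,1,1,1,1,1,1],"translation":[[0,0,-0.0002],[0,0,-0.0001],[0,0,-0.0002],[0,0,0],[0,0,0],[0,0,0],[0,0,0],[0,0,0],[0,0,0],[0,0,0]],"roll":[0,0,0,0,0,0,0,0,0,0]}' 60; python3 st.py
```

```text
time_s: 17.6
tcp_pos: [0.5995, -0.1113, 0.0432]
eef_rot: [-88.1, 90.0, -1.7]
contact_force: [-0.8, 1.9, 0.7]
gripper_width: 0.0007
t 17.6 TCP nest mm [-3.7 -0.  43.2] F nest [-1.81 -0.87  0.74] w 0.0007
tool y in nest [-0.006 -1.    -0.   ] x [-0.  0. -1.] world [ 0.5995 -0.1113  0.0432]
```

```bash
python3 -m creep '{"jaw":[1,1,1,1,1,1,1,1,1,1],"translation":[[0,0,-0.0002],[0,0,-0.0001],[0,0,-0.0002],[0,0,0],[0,0,0],[0,0,0],[0,0,0],[0,0,0],[0,0,0],[0,0,0]],"roll":[0,0,0,0,0,0,0,0,0,0]}' 60; python3 st.py
```

```text
time_s: 18.6
tcp_pos: [0.5994, -0.1118, 0.0432]
eef_rot: [111.9, 90.0, -161.7]
contact_force: [-0.4, 0.6, -0.3]
gripper_width: 0.0005
t 18.6 TCP nest mm [-3.2 -0.  43.2] F nest [-0.53 -0.45 -0.32] w 0.0005
tool y in nest [-0.006 -1.     0.   ] x [ 0. -0. -1.] world [ 0.5994 -0.1118  0.0432]
```

```bash
python3 - <<'E'
from plant import *; from h import *; import cv2
c=capture("top"); np.savez(f"pics/top7.npz",**c); i=c["image"][:,:,::-1][155:195,290:335]
cv2.imwrite("pics/top7.png",cv2.resize(i,None,fx=14,fy=14,interpolation=cv2.INTER_CUBIC))
E
```

```text
(no output)
```

View pics/top7.png

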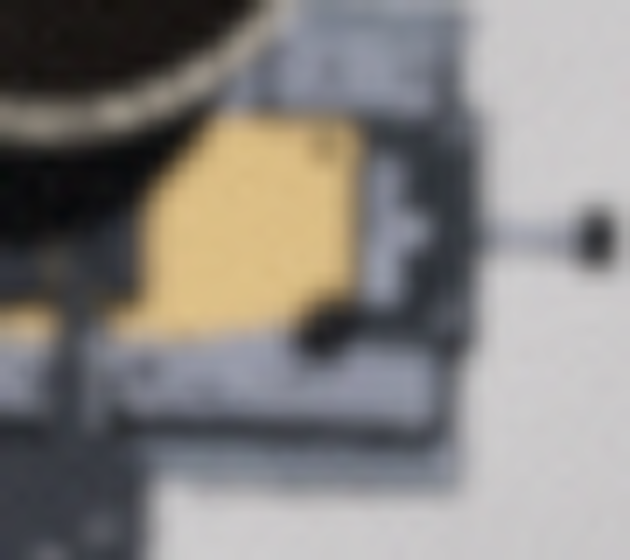

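```bash
python3 -m creep '{"jaw":[1,1,1,1,1,1,1,1,1,1],"translation":[[0,0,-0.0002],[0,0,-0.0001],[0,0,-0.0002],[0,0,0],[0,0,0],[0,0,0],[0,0,0],[0,0,0],[0,0,0],[0,0,0]],"roll":[0,0,0,0,0,0,0,0,0,0]}' 60; python3 st.py
```

```text
time_s: 19.65
tcp_pos: [0.5994, -0.1123, 0.0432]
eef_rot: [119.1, 90.0, -154.5]
contact_force: [0.2, 1.9, -0.9]
gripper_width: 0.0005
t 19.65 TCP nest mm [-2.7 -0.1 43.2] F nest [-1.89  0.08 -0.93] w 0.0005
tool y in nest [-0.006 -1.     0.   ] x [ 0. -0. -1.] world [ 0.5994 -0.1123  0.0432]
```

```bash
python3 -m creep '{"jaw":[1,1,1,1,1,1,1,1,1,1],"translation":[[0,0,-0.0002],[0,0,-0.0001],[0,0,-0.0002],[0,0,0],[0,0,0],[0,0,0],[0,0,0],[0,0,0],[0,0,0],[0,0,0]],"roll":[0,0,0,0,0,0,0,0,0,0]}' 60; python3 st.py
```

```text
time_s: 20.65
tcp_pos: [0.5993, -0.1128, 0.0431]
eef_rot: [109.0, 90.0, -164.7]
contact_force: [-0.2, 0.8, -0.3]
gripper_width: 0.0004
t 20.65 TCP nest mm [-2.2 -0.1 43.1] F nest [-0.81 -0.26 -0.28] w 0.0004
tool y in nest [-0.006 -1.     0.   ] x [ 0.e+00 -1.e-04 -1.e+00] world [ 0.5993 -0.1128  0.0431]
```

```bash
python3 -m creep '{"jaw":[1,1,1,1,1,1,1,1,1,1],"translation":[[0,0,-0.0002],[0,0,-0.0001],[0,0,-0.0002],[0,0,0],[0,0,0],[0,0,0],[0,0,0],[0,0,0],[0,0,0],[0,0,0]],"roll":[0,0,0,0,0,0,0,0,0,0]}' 60; python3 st.py
```

```text
time_s: 21.65
tcp_pos: [0.5993, -0.1134, 0.0432]
eef_rot: [140.0, 90.0, -133.7]
contact_force: [-0.8, 1.0, 0.3]
gripper_width: 0.0006
t 21.65 TCP nest mm [-1.7 -0.1 43.2] F nest [-0.93 -0.86  0.32] w 0.0006
tool y in nest [-0.006 -1.     0.   ] x [ 0. -0. -1.] world [ 0.5993 -0.1134  0.0432]
```

```bash
python3 -m creep '{"jaw":[1,1,1,1,1,1,1,1,1,1],"translation":[[0,0,-0.0002],[0,0,-0.0001],[0,0,-0.0001],[0,0,0],[0,0,0],[0,0,0],[0,0,0],[0,0,0],[0,0,0],[0,0,0]],"roll":[0,0,0,0,0,0,0,0,0,0]}' 60; python3 st.py;  python3 - <<'E'
from plant import *; from h import *; import cv2
c=capture("top"); np.savez(f"pics/top8.npz",**c); i=c["image"][:,:,::-1][155:195,290:335]
cv2.imwrite("pics/top8.png",cv2.resize(i,None,fx=14,fy=14,interpolation=cv2.INTER_CUBIC))
for k in (0,6,7,8):
    im=np.load(f"pics/top{k}.npz")["image"]; print(k,im[168:175,310:326].mean(axis=(0,2)).astype(int), (im[168:175,310:326,0].astype(int)-im[168:175,310:326,2]).mean(0).astype(int))
E
```

```text
time_s: 22.65
tcp_pos: [0.5993, -0.1137, 0.0432]
eef_rot: [-68.4, 90.0, 18.0]
contact_force: [-0.8, 0.8, 0.5]
gripper_width: 0.0002
t 22.65 TCP nest mm [-1.4 -0.  43.2] F nest [-0.75 -0.88  0.55] w 0.0002
tool y in nest [-0.006 -1.    -0.   ] x [-0.  0. -1.] world [ 0.5993 -0.1137  0.0432]
0 [ 50  49  50  50  51  68 108 128 111  84  64  52  51  69 115 152] [ -8 -10  -9  -9  -9 -10 -14 -16 -14 -11 -10  -9  -9  -7  -4  -3]
6 [180 180 173 143  96  83 123 143 125  96  73  59  57  79 130 169] [ 86  86  81  62  25  -5 -15 -18 -16 -12 -11 -10 -11  -8  -5  -3]
7 [181 180 180 176 155 124 129 144 125  97  74  59  59  78 130 170] [ 85  86  85  83  71  33  -8 -17 -15 -13 -11 -10 -10  -8  -4  -3]
8 [180 181 179 178 170 148 142 146 124  96  74  59  57  78 130 170] [ 86  86  85  86  81  53   4 -15 -16 -12 -12 -10 -11  -8  -4  -3]
```

View pics/top8.png

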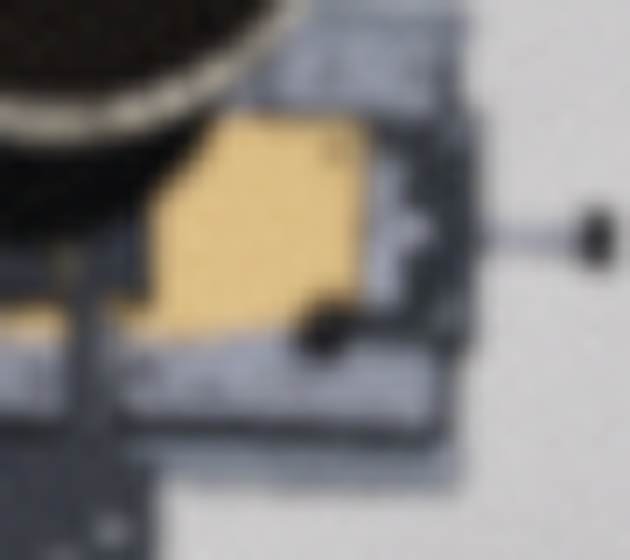

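```bash
python3 -m creep '{"jaw":[1,1,1,1,1,1,1,1,1,1],"translation":[[0,0,-0.0002],[0,0,-0.0001],[0,0,-0.0002],[0,0,0],[0,0,0],[0,0,0],[0,0,0],[0,0,0],[0,0,0],[0,0,0]],"roll":[0,0,0,0,0,0,0,0,0,0]}' 60; python3 st.py
```

```text
time_s: 23.7
tcp_pos: [0.5993, -0.1143, 0.0432]
eef_rot: [141.9, 90.0, -131.7]
contact_force: [-0.1, 0.9, 0.1]
gripper_width: 0.0005
t 23.7 TCP nest mm [-0.8 -0.  43.2] F nest [-0.85 -0.11  0.1 ] w 0.0005
tool y in nest [-0.006 -1.     0.   ] x [ 0. -0. -1.] world [ 0.5993 -0.1143  0.0432]
```

```bash
python3 -m creep '{"jaw":[1,1,1,1,1,1,1,1,1,1],"translation":[[0,0,-0.0002],[0,0,-0.0001],[0,0,-0.0002],[0,0,0],[0,0,0],[0,0,0],[0,0,0],[0,0,0],[0,0,0],[0,0,0]],"roll":[0,0,0,0,0,0,0,0,0,0]}' 60; python3 st.py
```

```text
time_s: 24.7
tcp_pos: [0.5992, -0.1147, 0.0431]
eef_rot: [90.9, 90.0, 177.2]
contact_force: [-0.4, 1.4, -0.3]
gripper_width: 0.0004
t 24.7 TCP nest mm [-0.3 -0.1 43.1] F nest [-1.4  -0.47 -0.27] w 0.0004
tool y in nest [-0.006 -1.     0.   ] x [ 0.e+00 -1.e-04 -1.e+00] world [ 0.5992 -0.1147  0.0431]
```

```bash
python3 -m creep '{"jaw":[1,1,1,1,1,1,1,1,1,1],"translation":[[0,0,-0.0002],[0,0,-0.0001],[0,0,-0.0001],[0,0,0],[0,0,0],[0,0,0],[0,0,0],[0,0,0],[0,0,0],[0,0,0]],"roll":[0,0,0,0,0,0,0,0,0,0]}' 60; python3 st.py;  python3 - <<'E'
from plant import *; from h import *; import cv2
c=capture("top"); np.savez(f"pics/top9.npz",**c)
for k in (0,6,7,8,9):
    im=np.load(f"pics/top{k}.npz")["image"]; print(k,im[168:175,310:326].mean(axis=(0,2)).astype(int), (im[168:175,310:326,0].astype(int)-im[168:175,310:326,2]).mean(0).astype(int))
E
```

```text
time_s: 25.7
tcp_pos: [0.5992, -0.1151, 0.0432]
eef_rot: [-164.8, 90.0, -78.5]
contact_force: [-0.2, 1.6, -0.7]
gripper_width: 0.0005
t 25.7 TCP nest mm [ 0.1 -0.  43.2] F nest [-1.57 -0.28 -0.75] w 0.0005
tool y in nest [-0.006 -1.    -0.   ] x [ 0.  0. -1.] world [ 0.5992 -0.1151  0.0432]
0 [ 50  49  50  50  51  68 108 128 111  84  64  52  51  69 115 152] [ -8 -10  -9  -9  -9 -10 -14 -16 -14 -11 -10  -9  -9  -7  -4  -3]
6 [180 180 173 143  96  83 123 143 125  96  73  59  57  79 130 169] [ 86  86  81  62  25  -5 -15 -18 -16 -12 -11 -10 -11  -8  -5  -3]
7 [181 180 180 176 155 124 129 144 125  97  74  59  59  78 130 170] [ 85  86  85  83  71  33  -8 -17 -15 -13 -11 -10 -10  -8  -4  -3]
8 [180 181 179 178 170 148 142 146 124  96  74  59  57  78 130 170] [ 86  86  85  86  81  53   4 -15 -16 -12 -12 -10 -11  -8  -4  -3]
9 [180 180 180 179 176 167 159 150 125  96  73  59  58  78 129 170] [ 86  85  86  86  84  66  22 -10 -15 -12 -11 -10 -11  -8  -5  -3]
```

```bash
python3 -m creep '{"jaw":[1,1,1,1,1,1,1,1,1,1],"translation":[[0,0,-0.0002],[0,0,-0.0001],[0,0,-0.0002],[0,0,0],[0,0,0],[0,0,0],[0,0,0],[0,0,0],[0,0,0],[0,0,0]],"roll":[0,0,0,0,0,0,0,0,0,0]}' 60; python3 st.py
```

```text
time_s: 26.75
tcp_pos: [0.5991, -0.1156, 0.0431]
eef_rot: [107.1, 90.0, -166.6]
contact_force: [-0.3, 0.3, 0.0]
gripper_width: 0.0003
t 26.75 TCP nest mm [ 0.6 -0.1 43.1] F nest [-0.25 -0.29  0.01] w 0.0003
tool y in nest [-0.006 -1.     0.   ] x [ 0.e+00 -1.e-04 -1.e+00] world [ 0.5991 -0.1156  0.0431]
```

```bash
python3 -m creep '{"jaw":[1,1,1,1,1,1,1,1,1,1],"translation":[[0,0,-0.0002],[0,0,-0.0001],[0,0,-0.0002],[0,0,0],[0,0,0],[0,0,0],[0,0,0],[0,0,0],[0,0,0],[0,0,0]],"roll":[0,0,0,0,0,0,0,0,0,0]}' 60; python3 st.py;  python3 - <<'E'
from plant import *; from h import *; import cv2
c=capture("top"); np.savez(f"pics/top10.npz",**c)
for k in (9,10):
    im=np.load(f"pics/top{k}.npz")["image"]; print(k,im[168:175,310:326].mean(axis=(0,2)).astype(int), (im[168:175,310:326,0].astype(int)-im[168:175,310:326,2]).mean(0).astype(int))
E
```

```text
time_s: 27.75
tcp_pos: [0.5991, -0.1161, 0.0432]
eef_rot: [-2.2, 90.0, 84.1]
contact_force: [0.3, 1.6, 0.1]
gripper_width: 0.0007
t 27.75 TCP nest mm [ 1.  -0.1 43.2] F nest [-1.58  0.22  0.11] w 0.0007
tool y in nest [-0.006 -1.    -0.   ] x [-0.  0. -1.] world [ 0.5991 -0.1161  0.0432]
9 [180 180 180 179 176 167 159 150 125  96  73  59  58  78 129 170] [ 86  85  86  86  84  66  22 -10 -15 -12 -11 -10 -11  -8  -5  -3]
10 [180 180 179 179 179 178 172 157 127  96  74  59  58  78 130 170] [ 86  86  86  86  85  74  35  -2 -15 -13 -11 -10 -10  -8  -4  -3]
```

```bash
python3 -m creep '{"jaw":[1,1,1,1,1,1,1,1,1,1],"translation":[[0,0,-0.0002],[0,0,-0.0002],[0,0,-0.0002],[0,0,0],[0,0,0],[0,0,0],[0,0,0],[0,0,0],[0,0,0],[0,0,0]],"roll":[0,0,0,0,0,0,0,0,0,0]}' 60; python3 st.py
```

```text
time_s: 28.8
tcp_pos: [0.5992, -0.1163, 0.0431]
eef_rot: [-15.4, 90.0, 70.9]
contact_force: [-0.3, 5.0, -0.0]
gripper_width: 0.0005
t 28.8 TCP nest mm [ 1.2 -0.  43.1] F nest [-4.97 -0.59 -0.01] w 0.0005
tool y in nest [-0.006 -1.    -0.   ] x [-5.e-04  1.e-04 -1.e+00] world [ 0.5992 -0.1163  0.0431]
```

```bash
python3 -m creep '{"jaw":[1,1,1,1,1,1,1,1,1,1],"translation":[[0,0,0.006],[-0.025,0,0],[-0.027,0,0],[0,0.015,-0.034],[0,0.015,-0.034],[0,0.015,-0.034],[0,0,0],[0,0,0],[0,0,0],[0,0,0]],"roll":[0,0,0,0,0,0,0.149,0.149,0.149,0.149]}' 60; python3 st.py
```

```text
time_s: 29.8
tcp_pos: [0.548, -0.2101, 0.0953]
eef_rot: [-137.5, 90.0, -85.7]
contact_force: [0.4, -0.7, 0.8]
gripper_width: 0.0007
t 29.8 TCP nest mm [ 97.8 -45.6  95.3] F nest [0.65 0.39 0.76] w 0.0007
tool y in nest [-0.572 -0.821 -0.   ] x [ 6.e-04  1.e-04 -1.e+00] world [ 0.548  -0.2101  0.0953]
```

```bash
python3 -m creep '{"jaw":[1,1,1,1,1,1,1,1,1,1],"translation":[[0,0,0],[0,0,0],[0.015,0,0],[0.015,0,0],[0.003,0,0],[0,0,0],[0,0,0],[0,0,0],[0,0,0],[0,0,0]],"roll":[0.14,0.045,0,0,0,0,0,0,0,0]}' 60; python3 st.py;  python3 - <<'E'
from plant import *; from h import *; import cv2
for n in("top","side",):
    c=capture(n); np.savez(f"pics/{n}11.npz",**c); i=c["image"][:,:,::-1]
    i=i[100:210,200:290] if n=="side" else i[140:210,240:340]
    cv2.imwrite(f"pics/{n}11.png",cv2.resize(i,None,fx=5 if n=="side" else 8,fy=5 if n=="side" else 8,interpolation=cv2.INTER_CUBIC))
E
```

```text
time_s: 30.8
tcp_pos: [0.5483, -0.2097, 0.0626]
eef_rot: [-48.6, 90.0, -7.1]
contact_force: [-1.0, 1.2, 0.0]
gripper_width: 0.0004
t 30.8 TCP nest mm [ 97.4 -45.4  62.6] F nest [-1.16 -1.03  0.04] w 0.0004
tool y in nest [-0.708 -0.706 -0.001] x [ 0.e+00  7.e-04 -1.e+00] world [ 0.5483 -0.2097  0.0626]
```

View pics/top11.png

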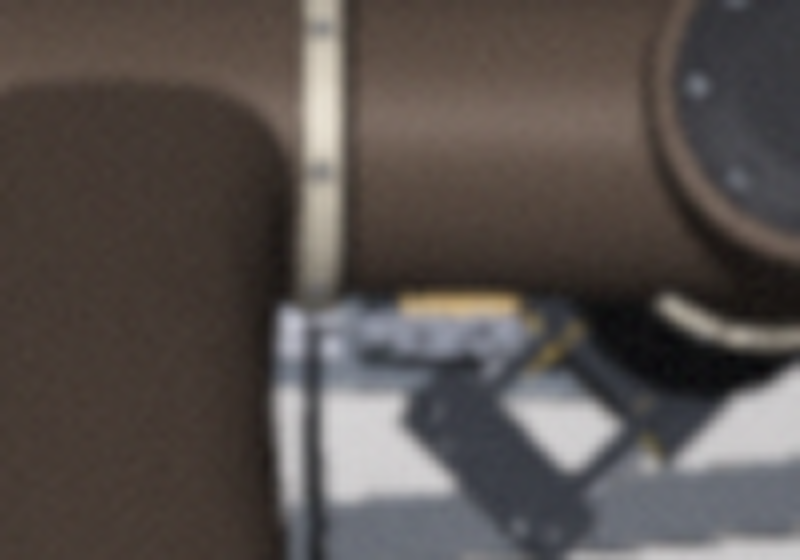

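View pics/side11.png

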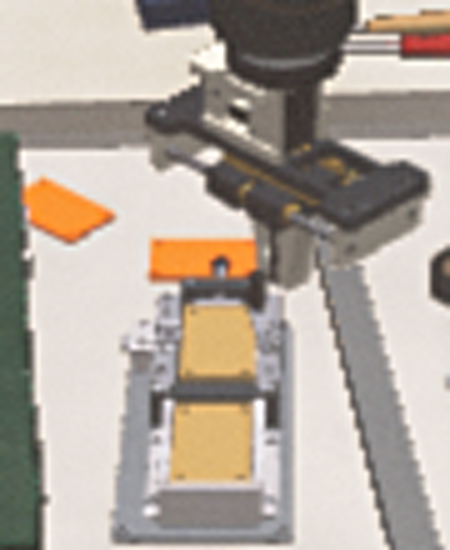

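```bash
python3 -m creep '{"jaw":[1,1,1,1,1,1,1,1,1,1],"translation":[[0,0,0.004],[0,0,0.0045],[0,0,0.0045],[0,0,0.0045],[0,0,0.0045],[0,0,0.0045],[0,0,0.0045],[0,0,0.0045],[0,0,0.0045],[0,0,0.004]],"roll":[0,0,0,0,0,0,0,0,0,0]}' 60; python3 st.py;  python3 - <<'E'
from plant import *; from h import *; import cv2
for n in("side",):
    c=capture(n); np.savez(f"pics/{n}12.npz",**c); i=c["image"][:,:,::-1]
    i=i[120:210,205:285]
    cv2.imwrite(f"pics/{n}12.png",cv2.resize(i,None,fx=6,fy=6,interpolation=cv2.INTER_CUBIC))
E
```

```text
time_s: 31.9
tcp_pos: [0.5807, -0.1798, 0.0619]
eef_rot: [122.5, 89.9, 164.1]
contact_force: [-1.7, -0.3, 1.7]
gripper_width: 0.0007
t 31.9 TCP nest mm [ 65.7 -14.7  61.9] F nest [ 0.36 -1.71  1.66] w 0.0007
tool y in nest [-0.708 -0.706  0.001] x [-2.0e-04 -1.1e-03 -1.0e+00] world [ 0.5807 -0.1798  0.0619]
```

View pics/side12.png

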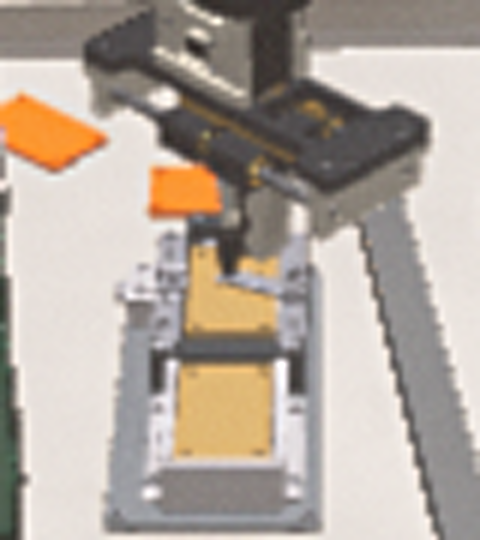

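```bash
python3 -m creep '{"jaw":[1,1,1,1,1,1,1,1,1,1],"translation":[[0,0,0.002],[0,0,0.002],[0,0,0.002],[0,0,0.002],[0,0,0.002],[0,0,0.0015],[0,0,0.001],[0,0,0],[0,0,0],[0,0,0]],"roll":[0,0,0,0,0,0,0,0,0,0]}' 60; python3 st.py;  python3 - <<'E'
from plant import *; from h import *; import cv2
for n in("side",):
    c=capture(n); np.savez(f"pics/{n}13.npz",**c); i=c["image"][:,:,::-1]
    i=i[145:190,220:270]
    cv2.imwrite(f"pics/{n}13.png",cv2.resize(i,None,fx=12,fy=12,interpolation=cv2.INTER_CUBIC))
E
```

```text
time_s: 32.95
tcp_pos: [0.5883, -0.1719, 0.0618]
eef_rot: [131.4, 89.8, 173.0]
contact_force: [-7.0, 0.9, 3.2]
gripper_width: 0.0
t 32.95 TCP nest mm [57.4 -7.7 61.8] F nest [-0.52 -7.08  3.24] w 0.0
tool y in nest [-0.708 -0.706  0.003] x [-2.0e-04 -3.7e-03 -1.0e+00] world [ 0.5883 -0.1719  0.0618]
```

View pics/side13.png

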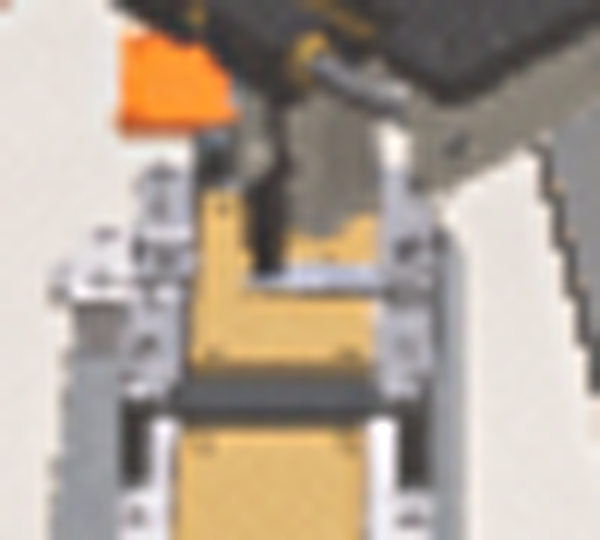

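```bash
python3 - <<'E'
from h import *
p=np.load("nest.npy").copy(); c=dict(np.load("pics/side13.npz"))
px=lambda P:((proj(c,n2w(p,P))-[220,145]+.5)*12-.5).round(0).tolist()
print("front blank_2",px([[-.0145,.025,.041],[-.0145,-.025,.041]]),"mouth",px([[-.005,.025,.04],[-.005,-.025,.04]]))
for a in (1.2,1.35,1.45,1.57):
    u=np.array([np.cos(a),np.sin(a),0]);v=np.array([-u[1],u[0],0]);b=np.array([.04,-.0345,0])
    L=lambda d,s,z:b+d*u+s*v+[0,0,z]
    print(a,"near edge strap at d=10,40",px([L(.010,.006,.0515),L(.040,.006,.0515)]),"far",px([L(.010,-.006,.0515),L(.04,-.006,.0515)]),"knob base",px([L(.038,0,.0605)]))
E
```

```text
front blank_2 [[176.0, 432.0], [361.0, 431.0]] mouth [[178.0, 413.0], [362.0, 413.0]]
1.2 near edge strap at d=10,40 [[356.0, 285.0], [256.0, 262.0]] far [[372.0, 261.0], [273.0, 239.0]] knob base [[270.0, 225.0]]
1.35 near edge strap at d=10,40 [[357.0, 288.0], [252.0, 275.0]] far [[367.0, 263.0], [263.0, 250.0]] knob base [[264.0, 237.0]]
1.45 near edge strap at d=10,40 [[359.0, 291.0], [251.0, 283.0]] far [[364.0, 265.0], [258.0, 258.0]] knob base [[261.0, 245.0]]
1.57 near edge strap at d=10,40 [[361.0, 293.0], [253.0, 294.0]] far [[362.0, 268.0], [254.0, 268.0]] knob base [[260.0, 254.0]]
```

```bash
python3 -m creep '{"jaw":[1,1,1,1,1,1,1,1,1,1],"translation":[[0,0.0007,0.0007],[0,0.0007,0.0007],[0,0.0007,0.0007],[0,0.0007,0.0007],[0,0.0004,0.0004],[0,0,0],[0,0,0],[0,0,0],[0,0,0],[0,0,0]],"roll":[0,0,0,0,0,0,0,0,0,0]}' 60; python3 st.py
```

```text
time_s: 34.0
tcp_pos: [0.5888, -0.1682, 0.0619]
eef_rot: [145.9, 89.8, -172.5]
contact_force: [-6.8, -2.0, 2.3]
gripper_width: 0.0006
t 34.0 TCP nest mm [53.6 -7.3 61.9] F nest [ 2.44 -6.69  2.34] w 0.0006
tool y in nest [-0.708 -0.706  0.002] x [ 6.0e-04 -3.2e-03 -1.0e+00] world [ 0.5888 -0.1682  0.0619]
```

```bash
python3 -m creep '{"jaw":[1,1,1,1,1,1,1,1,1,1],"translation":[[0,0,-0.005],[0,0,-0.01],[0,0,-0.01],[-0.03,0,0],[-0.04,0,0],[-0.04,0,-0.01],[-0.03,0,-0.04],[0,0,-0.049],[0,0,-0.049],[0,0,-0.049]],"roll":[0,0,0,0,0,0,0,0,0,0]}' 60; python3 st.py;  python3 - <<'E'
from plant import *; from h import *; import cv2
for n in("top","side",):
    c=capture(n); np.savez(f"pics/{n}14.npz",**c); i=c["image"][:,:,::-1]
    cv2.imwrite(f"pics/{n}14f.png",i)
    i=i[140:210,215:270] if n=="side" else i[140:200,240:340]
    cv2.imwrite(f"pics/{n}14.png",cv2.resize(i,None,fx=8,fy=8,interpolation=cv2.INTER_CUBIC))
E
```

```text
time_s: 35.0
tcp_pos: [0.423, -0.3161, 0.2029]
eef_rot: [-54.7, 89.9, -13.1]
contact_force: [0.8, -2.2, -0.0]
gripper_width: 0.0005
t 35.0 TCP nest mm [ 210.9 -164.3  202.9] F nest [ 2.17  0.88 -0.01] w 0.0005
tool y in nest [-0.708 -0.706 -0.002] x [ 4.0e-04  2.2e-03 -1.0e+00] world [ 0.423  -0.3161  0.2029]
```

View pics/top14.png

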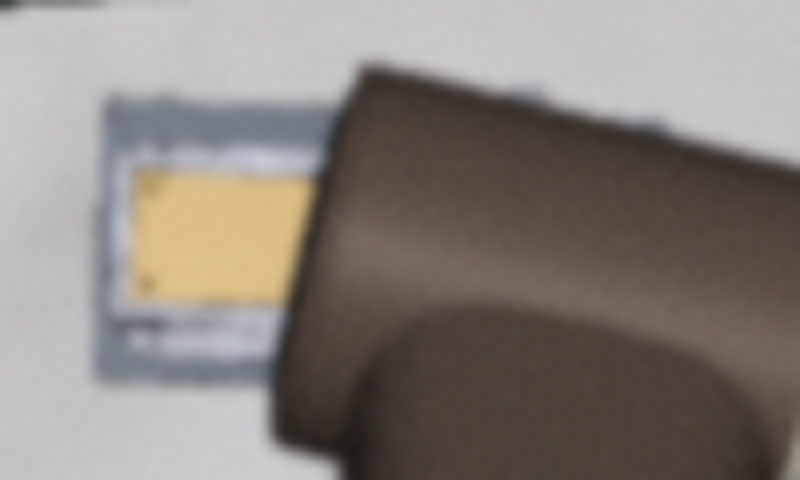

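View pics/side14.png

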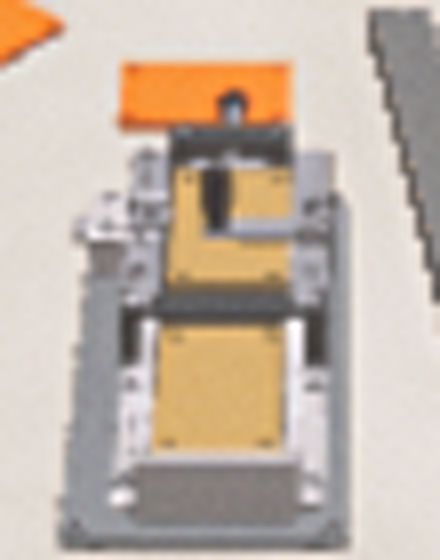

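View pics/top14f.png

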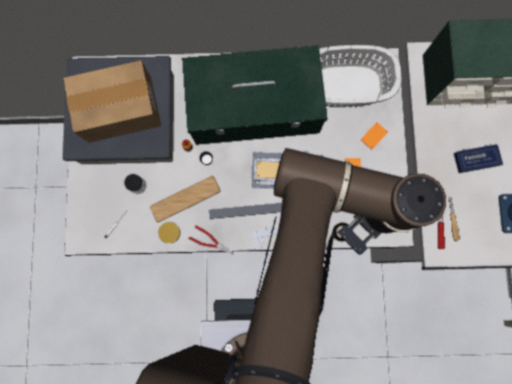

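```bash
python3 -m creep '{"jaw":[1,1,1,1,1,1,1,1,1,1],"translation":[[0,-0.011,-0.04],[0,-0.011,-0.04],[0,-0.011,-0.04],[0,-0.011,-0.04],[0,-0.011,-0.04],[0,-0.011,-0.04],[0,-0.011,-0.04],[0,0,0],[0,0,0],[0,0,0]],"roll":[0,0,0,0,0,0,0,0,0,0]}' 60;  python3 - <<'E'
from plant import *; from h import *; import cv2
for n in("top",):
    c=capture(n); np.savez(f"pics/{n}15.npz",**c); i=c["image"][:,:,::-1]
    i=i[140:200,240:340]
    cv2.imwrite(f"pics/{n}15.png",cv2.resize(i,None,fx=8,fy=8,interpolation=cv2.INTER_CUBIC))
for k in (0,10,15):
    im=np.load(f"pics/top{k}.npz")["image"]; print(k,im[168:175,310:326].mean(axis=(0,2)).astype(int), (im[168:175,310:326,0].astype(int)-im[168:175,310:326,2]).mean(0).astype(int))
E
```

```text
time_s: 36.1
tcp_pos: [0.2664, -0.558, 0.2021]
eef_rot: [-35.8, 90.0, 5.8]
contact_force: [-0.3, -0.2, 0.4]
gripper_width: 0.0006
0 [ 50  49  50  50  51  68 108 128 111  84  64  52  51  69 115 152] [ -8 -10  -9  -9  -9 -10 -14 -16 -14 -11 -10  -9  -9  -7  -4  -3]
10 [180 180 179 179 179 178 172 157 127  96  74  59  58  78 130 170] [ 86  86  86  86  85  74  35  -2 -15 -13 -11 -10 -10  -8  -4  -3]
15 [162 162 161 162 162 160 155 140 112  84  63  52  50  69 115 152] [ 81  82  81  82  80  69  32  -2 -13 -12 -10  -9  -9  -7  -4  -3]
```

View pics/top15.png

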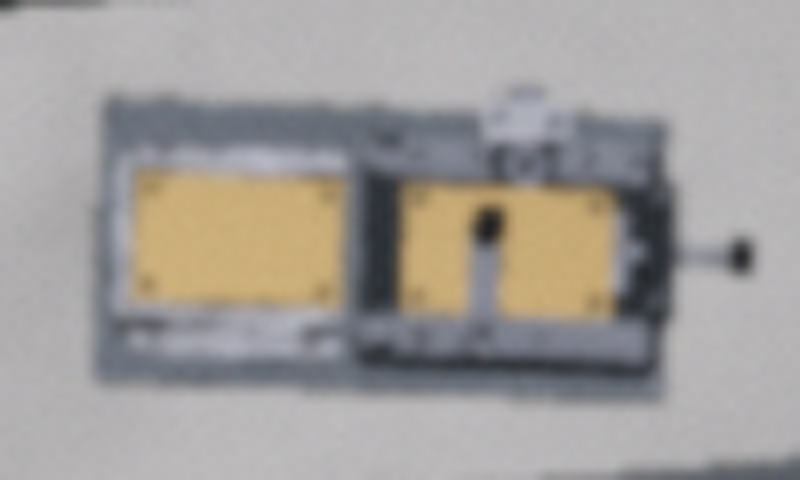

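```bash
python3 - <<'E'
from h import *
p=np.load("nest.npy"); 
for n,U,o in(("top",None,(240,140)),):
    c=dict(np.load("pics/top15.npz"))
    for a in(1.2,1.35,1.45,1.57):
        k=[.04+.038*np.cos(a),-.0345+.038*np.sin(a),.0775]; print(a,((proj(c,n2w(p,k))-o+.5)*8-.5).round())
    print("ref blank start corner",((proj(c,n2w(p,[[-.0145,.025,.041],[.091,.016,.046]]))-o+.5)*8-.5).round())
E
```

```text
1.2 [[527. 223.]]
1.35 [[512. 218.]]
1.45 [[502. 216.]]
1.57 [[490. 215.]]
ref blank start corner [[342. 175.]
 [617. 204.]]
```

The knob top appears at about (489,213). The calibration predicts (490,215) for 1.57 rad and (512,218) for 1.35 rad, so the keeper is square across. The blank is against the bar, and the bar hasn't moved. Handing in.

```bash
python3 - <<'E'
from plant import *
print(close_job()); print(get_state()["time_s"])
E
```

```text
the job is handed in; nothing more can be done
None
the job is handed in; nothing more can be done
```

The top blank is home in the nest with the keeper turned across it. I handed the job in at about 36 s; it reports no verdict.

- **Slide:** I dragged the blank about 38 mm off the stack with roughly 5 N of fingertip pressure. One reading on first touch was 6.2 N, just over the 6 N at which the table starts to sink, so I eased off slightly before moving. I then pushed on the blank's rear edge, past the roller, in small steps up to the end stop. The force rose to about 5 N and the blank stopped, so I took that as home.
- **Keeper:** I turned it with one straight push on the knob, with up to about 8 N on the tool, then moved the arm clear.
- **Last pictures:** The blank lies square against the bar. The bar sits in the same pixel columns as at the start. The blank now on top of the stack shows no visible shift. The knob is where the calibration puts it for about 1.57 rad.
- **Disagreements:** The pushing force past the roller read only 0 to 2 N, against a noise of about 1 N and an expected peak of up to 5 N. The bar was met at about x = 91 mm, some 2–3 mm beyond my camera estimate of about 88 mm. That is roughly within the calibration, and the picture shows no gap.
- **Not measured:** I made no pixel check of the bystanders; the arm kept away from them and I saw no sign of contact.

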